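# Free and hold open the shutter of a tray drop seeder

## Robot

A 7-joint arm with a two-finger parallel gripper is mounted at the origin on the work surface. World frame = base frame: x ahead of the robot, y to its left, z up, the work surface at z = 0. Lengths are in m, angles in rad, forces in N, time in s.
With the tool pointing down it reaches from about 0.425 to 0.925 m from the base axis. Payload 6.8 kg.
Tool frame: the origin (TCP) lies on the mounting face of the last link; the fingertips stand 173 mm ahead of it and the grasp point (between the pads) lies 155 mm ahead of it; z points along the fingers, y is the line along which they close (so a half turn about z gives the same grasp; the last joint's range is limited). The gripper opens to 85 mm and grips with 20 to 120 N. Pads are 22 mm wide; open, the fingers measure 114 mm over their backs; the gripper's body (76 mm by 85 mm) begins 54 mm behind the grasp point. The pads swing forward as they close: fully open they stand 13 mm farther back than shut.
Start: joints at [-1.241, 0.477, 0.022, 1.555, -0.011, 1.109, -0.083], TCP at [0.286, 0.611, 0.405] pointing down, gripper open.
Joint ranges: [-2.96, 2.96], [-0.34, 2.1], [-1.41, 1.46], [0.24, 2.44], [-1.37, 4.51], [0.17, 1.92], [-2.96, 2.96]. Speed limits (rad/s): [2.39, 2.39, 3.14, 3.14, 3.14, 3.14, 3.14].

## Interface

Orientations are given as a unit quaternion [w, x, y, z].
In Python, from station import bot gives the robot as it stands. The module is installed in compiled form; this text tells all that it offers.
- The arm moves only by the shell command python3 -m pendant 'ROWS' [FORCE]. ROWS is JSON, a list of rows, each a list of 5 numbers: the finger opening in m, from 0 to 0.0854, then the shift along the tool's x, y, z in m, then the turn about the tool's z in degrees. In form: [[jaw, x, y, z, yaw], ...]. A call has 1 to 12 rows; each row shifts and turns the commanded pose from where the row before left it, along the tool's axes as they then stand; what a row does not reach is not made up. A row lasts 1/12 s, in which the tool goes at most 41.7 mm and 7.16 degrees, less where a joint would pass 70% of its speed; a pose out of reach is approached as far as the arm can. A call with a gripper value outside its range is refused whole. The fingers move at their own pace and stop on an object; FORCE is the grip in N (left out, the last holds). Time passes only in rows, so rows that do not move let the fingers close. It gives the time, the measured TCP pose, the force, the opening and the grip force at its end, in the units of the state.
- bot.get_obs(): the state, without advancing time (a new reading comes with each control period).
- bot.read_camera(name): name is "scene" or "top" or "wrist"; returns (picture, depth): 384x512x3 uint8, blue, green, red; 384x512 float32, m along the optical axis (not along the pixel's ray), 0 where there is no reading.
- bot.camera_model(name): a dict with "intrinsics" (3x3 intrinsics, pixels), "R" (3x3) and "t" (3): a world point X has camera coordinates R X + t. Camera axes: x right, y down, z forward; pixel columns grow to the right and rows downward; lengths in m; the calibration is good to about 2 mm. A picture is of the moment at which its call begins: read the wrist's pose just before it. camera_model takes no time and is no camera call; for the wrist camera it gives the pose at the moment of the call.
- bot.hand_in(): hands the job in; it is judged then, once.
Trained networks look in the newest picture that a camera, given by its name, has taken for a name from the list of things; names that differ only in an ending like _2 or _b are one class to them, and where a whole thing is asked for, a point or a joint stands for the part that bears it (a point fixed in the world has none). Each returns a list of dicts, best first, with "score" (0 to 1); they miss things now and then, are a little off and sometimes report something else, mostly with a low value. They report only what shows in the picture. A call takes as long as a camera call.
- bot.boxes_of(name, camera): "at" ([column, row] in pixels, amid what is visible of it).
- bot.trace(name, camera): "mask" (384x512 bool, what is visible of it) and "at" ([column, row] in pixels, amid what is visible of it).
- bot.pinpoint(name, camera): "at" ([column, row] in pixels: a listed point, or the origin of a listed thing).
The state is a dict: "t": time; "q": joint angles; "joint_vel": joint speeds; "joint_torque": joint torques, N m; "eef_pos": TCP position; "tool_rot": TCP orientation; "contact_force": force on the tool from outside, world axes, zero at the start; "torque": the same for the moment, N m; "gripper_width": opening from 0.0 (shut) to 1.0 (fully open); "grasp_force": force on a finger pad.
Only numpy, scipy, OpenCV 4.12 (cv2) and the standard library are available. Lean on these libraries where they do the work, as an engineer would, in place of code of your own. Each camera call takes 0.05 s, during which the arm holds its last target. There are 200 camera calls.

## Task

The red-knobbed cam lever on the front of the tray seeder locks its white shutter plate. Flip the lever right over to its outer side to free the shutter, then ease the shutter open by its blue handle, away from you and against its sprung plungers, until it is fully home on the hard stop, and finish while still holding it there so that I can brush the holes through. Leave the pot, the seed jar and the brush where they are.

Things in the scene. Friction and masses are not known exactly. Their poses are not given: they have to be found in the camera images.
- seeder: Drop seeder fixed to the bench over a black cell tray: aluminium frame 300 x 320 mm, clear deck, frame top 95 mm above the bench. Origin on the bench under the frame's centre; x (level) is the way the shutter opens, away from the robot, y to the frame's left, z up. Front rail face at x = -150 mm; on the far side two brass sprung plungers and a dark stop block face the shutter's rear lip.
- shutter (a joint): Travel of the white shutter plate along the seeder's +x, in m: 0 closed, 0.012 fully open on the hard stop. After 1 mm it meets the plungers; pushing takes about 6 N at first, about 10 N at the stop; it springs back if let go. While the cam lever is locked it moves only 1.5 mm.
- handle (a point): Centre of the shutter's blue upright handle block: 100 mm wide (seeder y), 16 mm thick (x), 36 mm high, on the shutter's front flange (its top 74 mm above the bench, reaching 4 mm nearer the robot than the block). Push on its flat front face, 8 mm to the seeder's -x of this point. Free gap of 55 mm between its back and the front rail when closed. Axes as the seeder's.
- lever (a joint): Angle of the cam lever about a level hinge along the seeder's x, in rad: 0 locked, arm pointing inwards (seeder -y), 0.26 rad above level; grows as the knob is lifted and swung over the top; 1.31 upright; 2.6 end of travel, arm pointing outwards (seeder +y), 0.28 rad above level. Stays where left (about 1.1 N at the knob moves it). The cam clears the shutter above about 1.3.
- lever_knob (a point): Centre of the lever's red ball knob, 22 mm across, 75 mm from the hinge line, on a steel rod 8 mm thick. It swings across the seeder (in its y and z), 13 mm in front of the front rail's face. Starts 124 to 145 mm above the bench, with free air round it down to the front rail's top (95 mm).
- lever_pivot (a point): Centre of the lever's hinge on its bracket, 105 mm above the bench. Fixed to the seeder, axes as the seeder's.
- pot_mid (a point): Centre of an empty black plant pot, 110 mm across at the rim, 100 mm high, half-way up. To be left alone.
- jar_mid (a point): Centre of an amber seed jar with a white cap, 68 mm across, 100 mm high, half-way up. To be left alone.
- brush_grip (a point): Middle of the handle of a small brush lying on the bench, 200 mm long and 20 mm high. To be left alone.

How it is judged:
By the outcome, as a careful person would: the job done as asked, in the order asked, and still so for the second after the job is handed in, while the arm keeps its last pose, push and grip.
It also fails if it takes over 58 s, if anything falls off the work surface, if the arm or the gripper's body presses on something with over 40 N, if the wrist force passes 120 N, or if a joint passes its speed limit or range.

## Working session

There is one attempt and no reset: what is moved stays moved. The work goes in short steps, Python scripts to look and compute and a shell command to move; the robot and the scene stay as the last step left them, time stands still between calls to the robot, and variables do not carry over. Pictures are saved under pics/ and viewed, at most 10 in all, crops included, and the job is handed in when it is done.

```bash
mkdir -p pics; cat > h.py <<'E'
from station import bot
import numpy as np, cv2
from scipy.spatial.transform import Rotation as R
def world(cam,uv,depth,r=2,m=None):
    m=m or bot.camera_model(cam); u,v=int(round(uv[0])),int(round(uv[1]))
    p=depth[max(v-r,0):v+r+1,max(u-r,0):u+r+1]; p=p[p>0]
    if len(p)==0: return None
    d=np.median(p); K=np.array(m["intrinsics"])
    c=d*np.linalg.inv(K)@np.array([uv[0],uv[1],1]); return np.array(m["R"]).T@(c-np.array(m["t"]))
def st():
    o=bot.get_obs(); w=o["tool_rot"]; M=R.from_quat([w[1],w[2],w[3],w[0]]).as_matrix()
    return o,np.array(o["eef_pos"]),M
E
python3 - <<'E'
from h import *
o,p,M=st(); print(o["t"],p,M.round(3),o["contact_force"])
for c in ["scene","top"]:
    im,d=bot.read_camera(c); cv2.imwrite(f"pics/{c}0.png",im)
    for n in ["handle","lever_knob","lever_pivot","seeder","pot_mid","jar_mid","brush_grip"]:
        for r in bot.pinpoint(n,c)[:1]: 
            print(c,n,np.round(r["at"],1),round(r["score"],2),world(c,r["at"],d).round(3))
E
```

```text
0.0 [0.28604284 0.61107613 0.40371793] [[-0.906  0.424 -0.001]
 [ 0.424  0.906 -0.002]
 [-0.    -0.002 -1.   ]] [0.25203466 0.40498952 0.26017344]
scene handle [241.6 176.5] 0.88 [ 0.493 -0.007  0.106]
scene lever_knob [281.1 174.6] 0.59 [0.559 0.078 0.137]
scene lever_pivot [302.7 179.5] 0.86 [0.57  0.136 0.117]
scene seeder [277.5 260.1] 0.93 [ 0.788 -0.017  0.083]
scene pot_mid [170.1 197.3] 0.6 [ 0.507 -0.202  0.09 ]
scene jar_mid [365.2 190.6] 0.59 [0.617 0.302 0.078]
scene brush_grip [180.9 185.4] 0.72 [ 0.431 -0.164  0.068]
top handle [251.8 227.3] 0.79 [0.488 0.    0.109]
top lever_knob [221.6 201. ] 0.54 [0.554 0.079 0.139]
top lever_pivot [198.7 194.5] 0.7 [0.572 0.142 0.112]
top seeder [247.2 152.8] 0.84 [0.69  0.017 0.081]
top pot_mid [324.  242.7] 0.79 [ 0.45  -0.204  0.004]
top jar_mid [221.  198.9] 0.15 [0.56  0.081 0.137]
top brush_grip [306.3 281.5] 0.63 [ 0.341 -0.154  0.015]
```

View pics/top0.png

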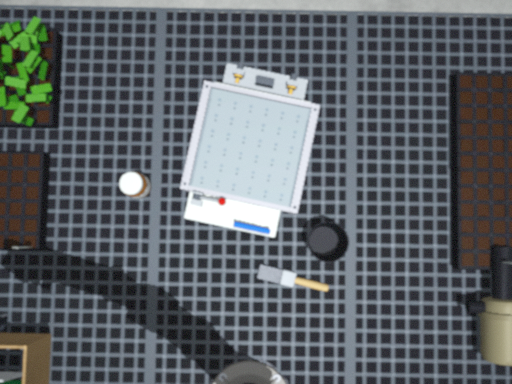

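View pics/scene0.png

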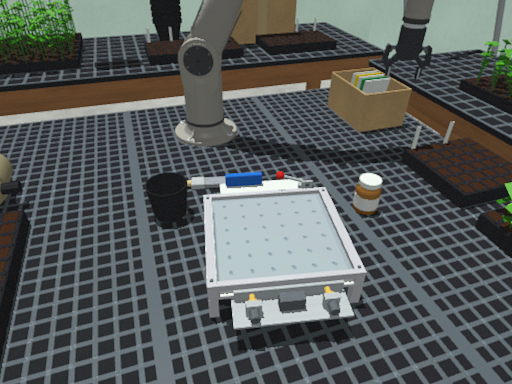

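The top view shows the seeder yawed about -12°: knob near (222,201), pivot (198,197), blue handle (252,227). The jar (131,184), pot (325,238) and brush (290,277) are all clear of the work. The scene view agrees. Next I'll measure the yaw and points from the colours.

```bash
cat >> h.py <<'E'
def cloud(cam,im,d,mask,m=None):
    m=m or bot.camera_model(cam); K=np.array(m["intrinsics"]); v,u=np.nonzero(mask&(d>0))
    c=(np.linalg.inv(K)@np.array([u,v,np.ones(len(u))]))*d[v,u]
    return (np.array(m["R"]).T@(c-np.array(m["t"])[:,None])).T
def blue(im): b,g,r=[im[...,i].astype(int) for i in range(3)]; return (b>r+60)&(b>g+40)
def red(im): b,g,r=[im[...,i].astype(int) for i in range(3)]; return (r>b+80)&(r>g+80)
E
python3 - <<'E'
from h import *
for c in ["top","scene"]:
    im,d=bot.read_camera(c)
    for n,f in [("blue",blue),("red",red)]:
        P=cloud(c,im,d,f(im)); P=P[(P[:,2]>.05)&(P[:,2]<.2)&(abs(P[:,1])<.2)&(P[:,0]>.4)&(P[:,0]<.7)]
        print(c,n,len(P),np.median(P,0).round(4),P.min(0).round(3),P.max(0).round(3))
        if n=="blue": 
            r=cv2.minAreaRect(P[P[:,2]>.1][:,:2].astype(np.float32)*1000); print(r)
    for n in ["seeder"]:
        t=bot.trace(n,c)[0]; P=cloud(c,im,d,t["mask"]); P=P[(P[:,2]>.088)&(P[:,2]<.1)]
        print(c,len(P),cv2.minAreaRect(P[:,:2].astype(np.float32)*1000))
E
```

```text
top blue 204 [0.489  0.0022 0.1077] [ 0.474 -0.045  0.071] [0.505 0.047 0.116]
((488.3809814453125, 1.0196800231933594), (95.4658432006836, 14.313032150268555), 78.59346008300781)
top red 34 [0.5544 0.0791 0.1384] [0.547 0.073 0.132] [0.562 0.086 0.145]
top 3003 ((711.4192504882812, 9.705276489257812), (320.3226318359375, 427.5135192871094), 79.0061264038086)
scene blue 457 [ 0.4917 -0.0032  0.0986] [ 0.471 -0.05   0.076] [0.504 0.046 0.114]
((488.33160400390625, -1.7205467224121094), (97.61227416992188, 18.40007972717285), 78.68125915527344)
scene red 51 [0.5574 0.0743 0.1375] [0.549 0.067 0.127] [0.564 0.085 0.144]
scene 4256 ((711.24462890625, 5.8911285400390625), (319.95794677734375, 431.0119323730469), 79.05451965332031)
```

```bash
python3 -m pendant '[[0.045,-0.0236,-0.0185,0,0],[0.045,-0.0236,-0.0185,0,0],[0.045,-0.0236,-0.0185,0,0],[0.045,-0.0236,-0.0185,0,0],[0.045,-0.0236,-0.0185,0,0],[0.045,-0.0236,-0.0185,0,0],[0.045,-0.0236,-0.0185,0,0],[0.045,-0.0236,-0.0185,0,0],[0.045,-0.0236,-0.0185,0,0],[0.045,-0.0236,-0.0185,0,0],[0.045,-0.0236,-0.0185,0,0],[0.045,-0.0236,-0.0185,0,0]]'
python3 -m pendant '[[0.045,-0.0236,-0.0185,0,0],[0.045,-0.0236,-0.0185,0,0],[0.045,-0.0236,-0.0185,0,0],[0.045,-0.0236,-0.0185,0,0],[0.045,-0.0236,-0.0185,0,0],[0.045,-0.0236,-0.0185,0,0],[0.045,-0.0236,-0.0185,0,0],[0.045,-0.0236,-0.0185,0,0]]'
python3 -m pendant '[[0.045,0,0,0,6.9],[0.045,0,0,0,6.9],[0.045,0,0,0,6.9],[0.045,0,0,0,6.9],[0.045,0,0,0,6.9],[0.045,0,0,0,6.9],[0.045,0,0,0,6.9],[0.045,0,0,0,6.9],[0.045,0,0,0,6.9],[0.045,0,0,0,6.9],[0.045,0,0,0,7.1],[0.045,0,0,0,0]]'
cat > look.py <<'E'
from h import *
import sys
o,p,M=st(); m=bot.camera_model("wrist"); im,d=bot.read_camera("wrist"); cv2.imwrite(f"pics/{sys.argv[1]}.png",im)
yaw=np.radians(-11.2); S=np.array([[np.cos(yaw),-np.sin(yaw)],[np.sin(yaw),np.cos(yaw)]])
print("t",o["t"],"tcp",p.round(4),"tool y angle",np.degrees(np.arctan2(M[1,1],M[0,1])).round(2),"tool z",M[:,2].round(3),"q",np.round(o["q"],2))
for n,f in [("blue",blue),("red",red)]:
    P=cloud("wrist",im,d,f(im),m); P=P[(P[:,2]>.05)&(P[:,2]<.25)]
    if len(P)<10: print(n,len(P)); continue
    print(n,len(P),"med",np.median(P,0).round(4),P.min(0).round(4),P.max(0).round(4))
    if n=="blue": print(cv2.minAreaRect(P[P[:,2]>.1][:,:2].astype(np.float32)*1000))
for n in ["lever_pivot","lever_knob","handle"]:
    for r in bot.pinpoint(n,"wrist")[:1]: print(n,np.round(r["at"]),round(r["score"],2),world("wrist",r["at"],d,m=m))
E
python3 look.py wrist1
```

```text
t: 2.0
eef_pos: [0.449, 0.2888, 0.405]
tool_rot: [0.0, 0.217, 0.976, 0.0]
contact_force: [0.5, 0.1, -0.9]
gripper_width: 0.527
grasp_force: 0.0
t: 2.67
eef_pos: [0.5573, 0.0748, 0.405]
tool_rot: [0.0, 0.217, 0.976, 0.0]
contact_force: [0.2, -0.1, -0.2]
gripper_width: 0.526
grasp_force: 0.0
t: 3.67
eef_pos: [0.5568, 0.0763, 0.4048]
tool_rot: [0.0, 0.774, 0.633, 0.0]
contact_force: [-0.2, 0.1, -0.0]
gripper_width: 0.525
grasp_force: 0.0
t 3.6667 tcp [0.5568 0.0763 0.4048] tool y angle -11.42 tool z [ 0. -0. -1.] q [-0.66  0.31  0.52  1.86 -0.18  1.02 -0.27]
blue 602 med [0.494  0.0397 0.1072] [ 0.4785 -0.0486  0.0794] [0.5339 0.092  0.2493]
((496.7557373046875, 25.938453674316406), (149.15673828125, 32.54838180541992), 67.9679183959961)
red 357 med [0.5534 0.0819 0.1392] [0.5439 0.0725 0.1316] [0.5624 0.0896 0.1427]
lever_pivot [253. 100.] 0.84 [0.56581845 0.15071058 0.11584032]
lever_knob [254. 186.] 0.58 [0.55273896 0.08127593 0.1411796 ]
handle [211. 252.] 0.9 [0.53626974 0.09047647 0.25780435]
```

View pics/wrist1.png

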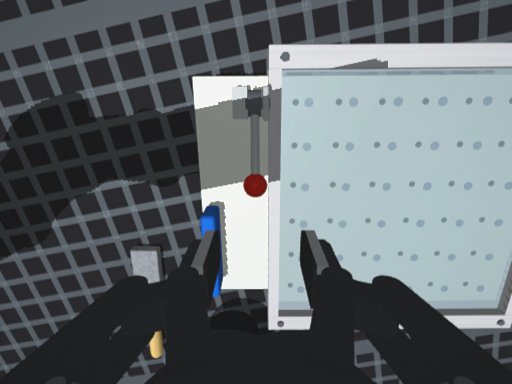

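The wrist view shows the knob at (255,186), its rod running up to the pivot at (253,100). The rail edge is vertical in the picture, so the tool is aligned. Knob centre is about (0.553, 0.081, 0.132), which means about 0.37 rad above level. That fits the given geometry, so I'll descend and grip.

```bash
python3 -m pendant '[[0.045,0.002,-0.0022,0.02,0],[0.045,0.002,-0.0022,0.02,0],[0.045,0,0,0.02,0],[0.045,0,0,0.02,0],[0.045,0,0,0.02,0],[0.045,0,0,0.018,0],[0.045,0,0,0,0]]'
python3 -m pendant '[[0.01,0,0,0,0],[0.01,0,0,0,0],[0.01,0,0,0,0],[0.01,0,0,0,0],[0.01,0,0,0,0],[0.01,0,0,0,0],[0.01,0,0,0,0],[0.01,0,0,0,0]]' 30
python3 - <<'E'
import numpy as np
a=np.linspace(.368,np.pi-.285,15); print(np.c_[np.diff(-75*np.cos(a)),np.diff(-75*np.sin(a))].round(1).tolist())
E
```

```text
t: 4.45
eef_pos: [0.5519, 0.0809, 0.2836]
tool_rot: [-0.001, 0.772, 0.636, -0.003]
contact_force: [-1.2, 0.1, -0.2]
gripper_width: 0.531
grasp_force: 0.0
t: 5.12
eef_pos: [0.5534, 0.0807, 0.287]
tool_rot: [0.0, 0.773, 0.635, 0.0]
contact_force: [-0.2, -1.5, 1.1]
gripper_width: 0.231
grasp_force: 29.4
[[5.9, -11.9], [7.9, -10.7], [9.7, -9.2], [11.1, -7.3], [12.2, -5.2], [13.0, -3.0], [13.3, -0.6], [13.2, 1.7], [12.7, 4.0], [11.8, 6.2], [10.5, 8.2], [8.9, 9.9], [7.0, 11.3], [4.9, 12.4]]
```

```bash
python3 -m pendant '[[0.01,0.006,0,-0.012,0],[0.01,0.008,0,-0.0107,0],[0.01,0.0097,0,-0.0092,0],[0.01,0.011,0,-0.0073,0],[0.01,0.0122,0,-0.0052,0],[0.01,0.013,0,-0.003,0],[0.01,0.0133,0,-0.0006,0],[0.01,0,0,0,0]]'
```

```text
t: 5.78
eef_pos: [0.5679, 0.1578, 0.3348]
tool_rot: [-0.001, 0.771, 0.637, 0.002]
contact_force: [0.7, 1.3, 0.6]
gripper_width: 0.117
grasp_force: 0.6
```

```bash
python3 look.py wrist2
```

```text
t 5.7833 tcp [0.5679 0.1578 0.3348] tool y angle -10.88 tool z [ 0.002  0.003 -1.   ] q [-0.73  0.44  0.46  1.86 -0.25  0.9  -0.34]
blue 0
red 873 med [0.565  0.1434 0.1873] [0.5563 0.1323 0.1734] [0.5709 0.1498 0.191 ]
lever_pivot [259. 215.] 0.93 [0.56697056 0.15453378 0.11441779]
lever_knob [259. 294.] 0.55 [0.56473411 0.14465447 0.18746555]
```

View pics/wrist2.png

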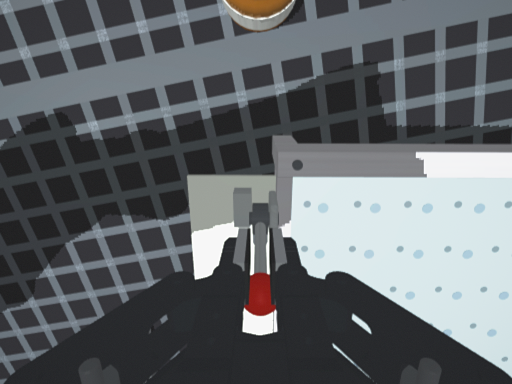

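The knob slipped out of the grip near upright. It now sits at (259,294), about (0.565, 0.141, 0.180), behind the fingers on the inner side. I'll lift over it, shut the fingers and push it the rest of the way from the inner side.

```bash
python3 -m pendant '[[0.01,0.004,0,-0.005,0],[0.01,0,0,-0.02,0],[0.01,0,0,-0.025,0],[0,-0.018,0,0,0],[0,-0.018,0,0,0],[0,-0.014,0,0,0],[0,0,0,0,0],[0,0,0,0,0]]'
python3 look.py wrist3
```

```text
t: 6.65
eef_pos: [0.5583, 0.1065, 0.3846]
tool_rot: [-0.0, 0.773, 0.634, -0.0]
contact_force: [-0.4, 0.5, 0.1]
gripper_width: -0.004
grasp_force: 0.0
t 6.65 tcp [0.5583 0.1065 0.3846] tool y angle -11.33 tool z [-0.001  0.    -1.   ] q [-0.7   0.35  0.51  1.86 -0.2   0.98 -0.3 ]
blue 695 med [0.4966 0.0406 0.1077] [0.4847 0.0054 0.0778] [0.5034 0.0508 0.1111]
((493.2171630859375, 34.112342834472656), (32.67311096191406, 16.163856506347656), 78.72232818603516)
red 777 med [0.5637 0.1353 0.1862] [0.5533 0.1253 0.1763] [0.5734 0.1432 0.19  ]
lever_pivot [258. 138.] 0.98 [0.56499217 0.15113695 0.11594108]
lever_knob [258. 184.] 0.6 [0.56198505 0.13357478 0.18848656]
handle [215. 285.] 0.93 [0.54143194 0.11665157 0.25770771]
```

```bash
python3 - <<'E'
import numpy as np
a=np.linspace(1.36,2.88,13); e=np.linspace(-8,11,13)
s=-75*np.cos(a); h=75*np.sin(a); ep=np.clip(e,0,11)
sf=s-11-np.sqrt(121-ep**2); zf=h+e
P=np.r_[[[-44.4,106.6]],np.c_[sf,zf]]; D=np.diff(P,axis=0); D[:,1]*=-1; print(P[1:].round(1).tolist()); print(D.round(1).tolist())
E
python3 -m pendant '[[0,0,0,0.02,0],[0,0,0,0.02,0],[0,0,0,0,0]]'
```

```text
[[-37.7, 65.3], [-28.3, 68.3], [-18.8, 70.1], [-9.4, 70.7], [-0.1, 70.1], [8.8, 68.3], [17.3, 65.5], [25.4, 61.6], [33.0, 56.8], [40.0, 51.1], [46.6, 44.8], [52.7, 37.8], [61.4, 30.4]]
[[6.7, 41.3], [9.4, -3.0], [9.5, -1.8], [9.4, -0.6], [9.2, 0.6], [8.9, 1.8], [8.5, 2.8], [8.1, 3.9], [7.6, 4.8], [7.1, 5.6], [6.5, 6.4], [6.2, 7.0], [8.7, 7.4]]
t: 7.1
eef_pos: [0.5572, 0.1086, 0.3413]
tool_rot: [-0.001, 0.772, 0.635, -0.003]
contact_force: [-1.8, 0.3, -0.7]
gripper_width: 0.006
grasp_force: 0.0
```

```bash
python3 -m pendant '[[0,0.007,0,0,0],[0,0.0094,0,-0.003,0],[0,0.0095,0,-0.0018,0],[0,0.0094,0,-0.0006,0],[0,0.0092,0,0.0006,0],[0,0.009,0,0.0018,0],[0,0.0085,0,0.0028,0],[0,0.008,0,0.004,0],[0,0.0076,0,0.0048,0],[0,0.007,0,0.0056,0]]'
python3 -m pendant '[[0,0.0065,0,0.0064,0],[0,0.0062,0,0.007,0],[0,0.0087,0,0.0074,0],[0,0,0,0.002,0],[0,0,0,0,0]]'
python3 look.py wrist4
```

```text
t: 7.93
eef_pos: [0.5752, 0.1915, 0.33]
tool_rot: [0.0, 0.773, 0.635, 0.0]
contact_force: [0.2, -0.2, 1.0]
gripper_width: 0.0
grasp_force: 0.5
t: 8.35
eef_pos: [0.5798, 0.2125, 0.309]
tool_rot: [-0.0, 0.773, 0.635, 0.001]
contact_force: [-5.2, -1.0, 15.5]
gripper_width: 0.0
grasp_force: 7.5
t 8.35 tcp [0.5798 0.2125 0.309 ] tool y angle -11.17 tool z [ 0.001  0.002 -1.   ] q [-0.78  0.52  0.44  1.81 -0.28  0.88 -0.4 ]
blue 0
red 62 med [0.5817 0.2242 0.1339] [0.5725 0.2205 0.1306] [0.5871 0.2281 0.1357]
lever_pivot [261. 300.] 0.61 [0.57823183 0.20413461 0.1726668 ]
lever_knob [258. 225.] 0.55 [0.5805494  0.2233153  0.13470706]
```

View pics/wrist4.png

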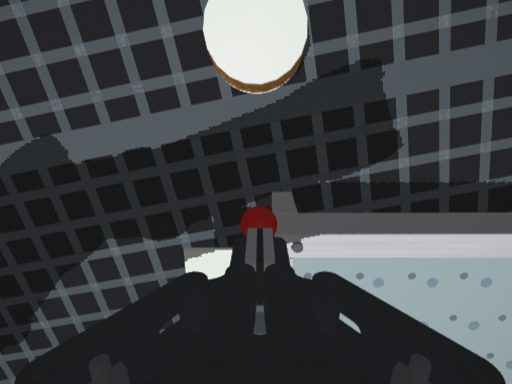

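The knob is at (259,222) with its top at about 0.136 m, and the push stalls at 15 N. The lever is therefore on its outer end stop. Next, the handle.

```bash
python3 -m pendant '[[0,0,0,-0.03,0],[0,0,0,-0.03,0],[0,-0.0226,-0.0086,0,0],[0,-0.0226,-0.0086,0,0],[0,-0.0226,-0.0086,0,0],[0,-0.0226,-0.0086,0,0],[0,-0.0226,-0.0086,0,0],[0,-0.0226,-0.0086,0,0],[0,-0.0226,-0.0086,0,0],[0,-0.0226,-0.0086,0,0],[0,-0.0226,-0.0086,0,0],[0,-0.0226,-0.0086,0,0]]'
python3 -m pendant '[[0,0,0,0,0],[0,0,0,0,0]]'
python3 look.py wrist5
python3 - <<'E'
from h import *
im,d=bot.read_camera("top"); P=cloud("top",im,d,red(im)); P=P[(P[:,2]>.1)&(P[:,2]<.25)&(P[:,0]>.45)&(P[:,0]<.65)]; print("knob",len(P),np.median(P,0) if len(P) else 0)
cv2.imwrite("pics/top5.png",cv2.resize(im[120:300,120:360],None,fx=3,fy=3))
E
```

```text
t: 9.55
eef_pos: [0.4503, 0.0062, 0.3674]
tool_rot: [-0.0, 0.773, 0.635, 0.0]
contact_force: [-0.2, -1.2, 0.1]
gripper_width: -0.002
grasp_force: 0.0
t: 9.72
eef_pos: [0.4505, 0.0061, 0.3676]
tool_rot: [-0.0, 0.773, 0.634, 0.0]
contact_force: [0.2, 0.0, -0.7]
gripper_width: 0.002
grasp_force: 0.0
t 9.7167 tcp [0.4505 0.0061 0.3676] tool y angle -11.3 tool z [ 0.     0.001 -1.   ] q [-0.66  0.16  0.57  2.14 -0.11  0.87 -0.22]
blue 2209 med [0.4861 0.0073 0.1092] [ 0.4706 -0.0476  0.0831] [0.5018 0.0506 0.1115]
((486.2688903808594, 1.1431541442871094), (99.42160034179688, 15.77377700805664), 79.10411834716797)
red 0
handle [300. 184.] 0.96 [0.48524733 0.00750686 0.10943536]
knob 51 [0.58067602 0.21879356 0.1316245 ]
```

View pics/wrist5.png

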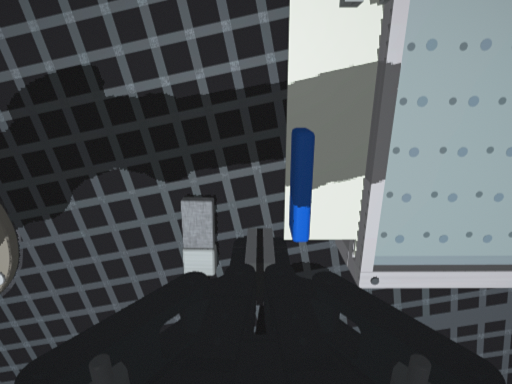

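The handle runs along (300,130–240), centred at (0.486, 0.001). The fingers are about 13 mm in front of it and centred across it. The knob shows outwards at (0.581, 0.219, 0.132). I'll descend and then push gently.

```bash
python3 -m pendant '[[0,0,0,0.025,0],[0,0,0,0.025,0],[0,0,0,0.025,0],[0,0,0,0.02,0],[0,0,0,0.015,0],[0,0,0,0,0],[0,0,0,0,0]]'
python3 -m pendant '[[0,0,0.004,0,0],[0,0,0.003,0,0],[0,0,0.003,0,0],[0,0,0.002,0,0],[0,0,0.002,0,0],[0,0,0.001,0,0],[0,0,0,0,0],[0,0,0,0,0]]'
```

```text
t: 10.55
eef_pos: [0.451, 0.0069, 0.2573]
tool_rot: [-0.0, 0.772, 0.635, -0.001]
contact_force: [0.7, 1.4, 0.0]
gripper_width: 0.002
grasp_force: 0.0
t: 11.22
eef_pos: [0.4656, 0.0036, 0.2577]
tool_rot: [0.0, 0.773, 0.635, 0.0]
contact_force: [0.3, -0.2, 0.1]
gripper_width: -0.001
grasp_force: 0.0
```

```bash
for i in 1 2; do :; done
python3 -m pendant '[[0,0,0.001,0,0],[0,0,0.001,0,0],[0,0,0.001,0,0],[0,0,0.001,0,0],[0,0,0,0,0],[0,0,0,0,0]]'
python3 -m pendant '[[0,0,0.001,0,0],[0,0,0.001,0,0],[0,0,0.001,0,0],[0,0,0.001,0,0],[0,0,0,0,0],[0,0,0,0,0]]'
```

```text
t: 11.72
eef_pos: [0.4684, 0.003, 0.2573]
tool_rot: [-0.001, 0.773, 0.635, -0.001]
contact_force: [-5.8, 2.0, 4.5]
gripper_width: -0.002
grasp_force: 2.8
t: 12.22
eef_pos: [0.472, 0.0023, 0.2573]
tool_rot: [-0.002, 0.773, 0.635, -0.001]
contact_force: [-6.7, 1.8, 6.1]
gripper_width: 0.002
grasp_force: 3.5
```

```bash
python3 -m pendant '[[0,0,0.001,-0.001,0],[0,0,0.001,0,0],[0,0,0.001,0,0],[0,0,0.001,0,0],[0,0,0,0,0],[0,0,0,0,0]]'
python3 -m pendant '[[0,0,0.001,0,0],[0,0,0.001,0,0],[0,0,0.001,0,0],[0,0,0,0,0],[0,0,0,0,0]]'
```

```text
t: 12.72
eef_pos: [0.475, 0.0017, 0.2576]
tool_rot: [-0.003, 0.772, 0.635, -0.003]
contact_force: [-7.5, 2.2, 1.4]
gripper_width: -0.002
grasp_force: 4.0
t: 13.13
eef_pos: [0.4777, 0.0012, 0.2576]
tool_rot: [-0.003, 0.772, 0.635, -0.003]
contact_force: [-8.9, 1.8, 2.4]
gripper_width: -0.003
grasp_force: 4.6
```

```bash
python3 -m pendant '[[0,0,0.001,0,0],[0,0,0.001,0,0],[0,0,0,0,0],[0,0,0,0,0]]'
python3 -m pendant '[[0,0,0.001,0,0],[0,0,0.001,0,0],[0,0,0,0,0],[0,0,0,0,0]]'
```

```text
t: 13.47
eef_pos: [0.4789, 0.001, 0.2575]
tool_rot: [-0.004, 0.772, 0.635, -0.004]
contact_force: [-14.3, 3.6, 8.9]
gripper_width: -0.001
grasp_force: 6.8
t: 13.8
eef_pos: [0.4796, 0.0007, 0.2574]
tool_rot: [-0.006, 0.772, 0.635, -0.005]
contact_force: [-18.9, 5.5, 16.9]
gripper_width: -0.0
grasp_force: 10.2
```

```bash
python3 -m pendant '[[0,0,0,-0.001,0],[0,0,0,0,0],[0,0,0,0,0],[0,0,0,0,0]]'
python3 look.py wrist6 | head -5
python3 - <<'E'
from h import *
im,d=bot.read_camera("scene")
cv2.imwrite("pics/scene6.png",cv2.resize(im[140:340,140:400],None,fx=3,fy=3))
P=cloud("scene",im,d,red(im)); P=P[(P[:,2]>.1)&(P[:,2]<.25)&(P[:,0]>.45)&(P[:,0]<.65)]; print("knob",len(P),np.median(P,0))
E
```

```text
t: 14.13
eef_pos: [0.4795, 0.0009, 0.2576]
tool_rot: [-0.005, 0.772, 0.635, -0.005]
contact_force: [-15.3, 4.7, 3.7]
gripper_width: -0.005
grasp_force: 8.0
t 14.1333 tcp [0.4795 0.0009 0.2576] tool y angle -11.12 tool z [-0.014  0.002 -1.   ] q [-0.53  0.41  0.48  2.16 -0.31  0.65 -0.02]
blue 4171 med [0.5022 0.0265 0.1091] [ 0.4911 -0.0093  0.0798] [0.5141 0.0485 0.1116]
((501.8146057128906, 19.638362884521484), (57.79931640625, 15.49940013885498), 78.65164947509766)
red 0
handle [299. 247.] 0.62 [0.49742683 0.009285   0.10957421]
knob 46 [0.58565512 0.21332233 0.13265359]
```

View pics/scene6.png

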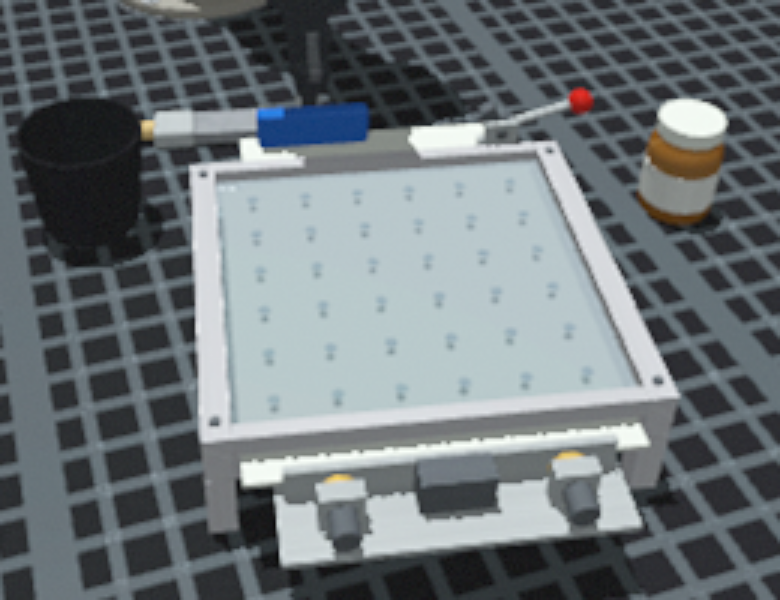

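View pics/wrist6.png

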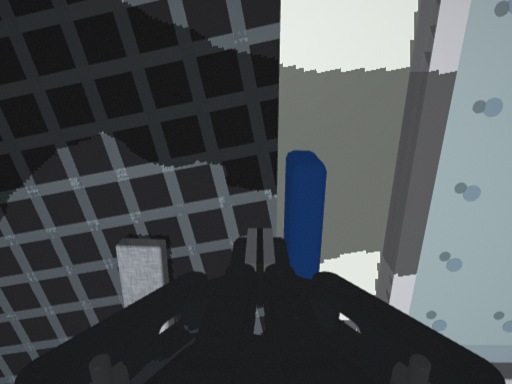

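The handle has moved 11.6 mm by camera. In the scene view the rear lip is against the dark stop block at (457,465) and the lever lies outwards with its knob at (581,100). The force also jumped past the 10 N spring load. I'll add a small margin and hand in.

```bash
python3 -m pendant '[[0,0,0.001,-0.0005,0],[0,0,0,0,0],[0,0,0,0,0],[0,0,0,0,0],[0,0,0,0,0],[0,0,0,0,0]]'
python3 -c "
from station import bot
print(bot.get_obs()['contact_force']); print(bot.hand_in())"
```

```text
t: 14.88
eef_pos: [0.4798, 0.0009, 0.2577]
tool_rot: [-0.006, 0.772, 0.635, -0.006]
contact_force: [-15.8, 5.8, 2.5]
gripper_width: 0.001
grasp_force: 8.6
[-15.80152463   5.80673853   2.46441577]
the job is handed in; nothing more can be done
None
```

I flipped the lever over to its outer stop, then pushed the shutter about 12 mm open onto its hard stop and handed in at 14.9 s with the arm still holding it there at about 17 N; the knob slipped from the first grip near upright, so I pushed it the rest of the way, and I did not touch the pot, jar or brush.

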